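Put the shogi pieces away in their fitted trays

ROBOT

A 6-joint arm with a two-finger parallel gripper is mounted at the origin on the work surface. World frame = base frame: x ahead of the robot, y to its left, z up, the work surface at z = 0. Lengths are in m, angles in rad, forces in N, time in s.
With the tool pointing down it reaches from about 0.325 to 0.9 m from the base axis. Payload 3.5 kg.
Tool frame: the origin (TCP) lies midway between the tips of the shut fingers; the grasp point (between the pads) lies env.grip_depth behind it (env.grip_depth is the distance from the TCP to the grasp point, in m); z points along the fingers, y is the line along which they close (so a half turn about z gives the same grasp; the last joint's range is limited). The gripper opens to 85 mm and grips with 20 to 120 N. Pads are 22 mm wide; open, the fingers measure 114 mm over their backs; the gripper's body (76 mm by 85 mm) begins 54 mm behind the grasp point. The pads swing forward as they close: fully open they stand 13 mm farther back than shut.
Start: joints at [-1.298, 0.276, -0.026, 1.268, 0, 1.467], TCP at [0.229, -0.581, 0.231] pointing down, gripper open.
Joint ranges: [-3.12, 3.12], [-0.85, 1.88], [-1.08, 1.24], [-1.95, 2.15], [-1.57, 1.53], [-3.14, 3.14]. Speed limits (rad/s): [2.57, 2.57, 3.14, 3.14, 3.14, 3.14].

INTERFACE

Orientations are given as [roll, pitch, yaw] about the fixed x, y, z axes, in that order (R = Rz(yaw) Ry(pitch) Rx(roll)).
In Python, from station import monitor, viewer, job, env gives the robot as it stands.
- The arm moves only by the shell command python3 -m creep 'ROWS'. ROWS is JSON, a list that holds one entry, the list of rows, each a list of 7 numbers: the shift along the tool's x, y, z in cm, then the turn, a rotation vector about the tool's x, y, z in rad, then the opening, from -1 (shut) to 1 (fully open), so that 0 is half open. In form: [[[tx, ty, tz, wx, wy, wz, grip], ...]]. A call has 1 to 12 rows; each row is the pose to reach, as a shift and turn from the pose commanded when the call began, along the tool's axes at that moment; what a row does not reach only later rows make up. A row lasts 1/10 s, in which the tool goes at most 50 mm and 8.59 degrees, less where a joint would pass 70% of its speed; a pose out of reach is approached as far as the arm can. A call with a gripper value outside its range is refused whole. The fingers move at their own pace and stop on an object; the grip force is fixed at half the most. Time passes only in rows, so rows that repeat a pose let the fingers close. It gives the time, the measured TCP pose, the force, the opening and the grip force at its end, in the units of the state.
- monitor.state(): the state, without advancing time (a new reading comes with each control period).
- viewer.snapshot(name): name is "side" or "top"; returns a dict with "pixels" (420x560x3 uint8, red, green, blue), "vertical_fov" (degrees; the focal length in pixels is half the picture's height over the tangent of half this angle, whatever the lens; pixels are square), "cx", "cy" (the principal point, pixels), "world_from_camera" (4x4, takes a point from camera to world coordinates). Camera axes: x right, y down, z forward; pixel columns grow to the right and rows downward; lengths in m; the calibration is good to about 2 mm. A picture is of the moment at which its call begins. There is no depth.
- job.finish_job(): hands the job in; it is judged then, once.
Trained networks look in a picture, given as the dict that the camera call returned (one of the last four; its "shot" number tells which), for a name from the list of things; names that differ only in an ending like _2 or _b are one class to them, and where a whole thing is asked for, a point or a joint stands for the part that bears it (a point fixed in the world has none). Each returns a list of dicts, best first, with "score" (0 to 1); they miss things now and then, are a little off and sometimes report something else, mostly with a low value. They report only what shows in the picture. A call takes as long as a camera call.
- viewer.masks_of(picture, target): "pixels" (420x560 bool, what is visible of it) and "bbox" ([left, top, right, bottom] in pixels, round what is visible of it).
- viewer.mark_of(picture, target): "pixel" ([column, row] in pixels: a listed point, or the origin of a listed thing).
The state is a dict: "t": time; "joint_pos": joint angles; "joint_velocities": joint speeds; "effort": joint torques, N m; "eef_pos": TCP position; "eef_rot": TCP orientation; "contact_force": force on the tool from outside, world axes, zero at the start; "moment": the same for the moment, N m; "finger_gap": finger opening in m; "finger_force": force on a finger pad.
Only numpy, scipy, OpenCV 4.12 (cv2) and the standard library are available. Lean on these libraries where they do the work, as an engineer would, in place of code of your own. Each camera call takes 0.05 s, during which the arm holds its last target. There are 200 camera calls.

TASK

Put the four pointed shogi pieces away one at a time, the largest first and then down in size to the smallest, each into the tray of its own size, turned so that its point lies at the pointed end of the well and it rests flat on the well's floor. Set each piece down and let it go before fetching the next, do not drop or toss any, and leave the rectangular blank and the sake cup where they are.

Things in the scene. Friction and masses are not known exactly. Their poses are not given: they have to be found in the camera images.
- piece_large: the largest pointed shogi piece, pale boxwood, a five-sided slab lying flat, 68 mm from base to point, 60 wide at the base, 53 at the shoulders, 18 thick, about 70 g. Origin on the underside, centre line, 14 mm ahead of mid-length: along x (to the point) the point is at 20 mm, shoulders 4, base -48. y across, z up. Grip across y, best at x = -18 mm.
- piece_second: the second largest pointed shogi piece, pale boxwood, a five-sided slab lying flat, 58 mm from base to point, 51 wide at the base, 45 at the shoulders, 18 thick, about 50 g. Origin on the underside, centre line, 14 mm ahead of mid-length: along x (to the point) the point is at 15 mm, shoulders 2, base -43. y across, z up. Grip across y, best at x = -18 mm.
- piece_third: the third largest pointed shogi piece, pale boxwood, a five-sided slab lying flat, 48 mm from base to point, 42 wide at the base, 37 at the shoulders, 18 thick, about 34 g. Origin on the underside, centre line, 14 mm ahead of mid-length: along x (to the point) the point is at 10 mm, shoulders -1, base -38. y across, z up. Grip across y, best at x = -18 mm.
- piece_small: the smallest pointed shogi piece, pale boxwood, a five-sided slab lying flat, 38 mm from base to point, 33 wide at the base, 29 at the shoulders, 18 thick, about 22 g. Origin on the underside, centre line, 14 mm ahead of mid-length: along x (to the point) the point is at 5 mm, shoulders -4, base -33. y across, z up. Grip across y, best at x = -18 mm.
- tray_large: the largest low fixed tray, darker wood, 93 x 85 mm; five-sided well shaped like the 68 mm piece with 8 mm to spare all round, floor 5 mm and rim top 9 mm above the table, rim 4 mm wide. Origin on the table; x runs to the well's point, z up. A piece lying centred, point to point, has its origin 5 mm straight above this one and the same axes.
- tray_second: the second largest low fixed tray, darker wood, 83 x 76 mm; five-sided well shaped like the 58 mm piece with 8 mm to spare all round, floor 5 mm and rim top 9 mm above the table, rim 4 mm wide. Origin on the table; x runs to the well's point, z up. A piece lying centred, point to point, has its origin 5 mm straight above this one and the same axes.
- tray_third: the third largest low fixed tray, darker wood, 73 x 67 mm; five-sided well shaped like the 48 mm piece with 8 mm to spare all round, floor 5 mm and rim top 9 mm above the table, rim 4 mm wide. Origin on the table; x runs to the well's point, z up. A piece lying centred, point to point, has its origin 5 mm straight above this one and the same axes.
- tray_small: the smallest low fixed tray, darker wood, 63 x 58 mm; five-sided well shaped like the 38 mm piece with 8 mm to spare all round, floor 5 mm and rim top 9 mm above the table, rim 4 mm wide. Origin on the table; x runs to the well's point, z up. A piece lying centred, point to point, has its origin 5 mm straight above this one and the same axes.
- blank: loose rectangular boxwood blank without a point, 58 x 46 x 18 mm, lying flat among the pieces; not to be moved. Origin under its centre, x along its length.
- cup: loose stoneware sake cup, upright, 56 mm across the rim, 50 mm high, standing among the pieces; not to be moved. Origin under its centre, z up. (Unlisted: a fixed candle in a holder, 122 mm high, left of the trays; other equipment stands farther out.)

How it is judged:
On the way, in this order (a step that is already met when the one before it is completed fails the run):
1. the largest piece lies flat in its own tray, point to point, and is let go (horizontal distance between piece_large and tray_large below 0.015 m and z of piece_large in the frame of tray_large between 0.003 and 0.007 m and angle between piece_large's own z axis and vertical below 0.06 rad and angle between the x axis of piece_large and the x axis of tray_large, either way round below 0.5 rad and linear speed of piece_large below 0.02 m/s and contact force between piece_large and the fingers below 0.05 N), for 0.2 s.
2. the second piece lies flat in its own tray, point to point, and is let go (horizontal distance between piece_second and tray_second below 0.015 m and z of piece_second in the frame of tray_second between 0.003 and 0.007 m and angle between piece_second's own z axis and vertical below 0.06 rad and angle between the x axis of piece_second and the x axis of tray_second, either way round below 0.5 rad and linear speed of piece_second below 0.02 m/s and contact force between piece_second and the fingers below 0.05 N), for 0.2 s.
3. the third piece lies flat in its own tray, point to point, and is let go (horizontal distance between piece_third and tray_third below 0.015 m and z of piece_third in the frame of tray_third between 0.003 and 0.007 m and angle between piece_third's own z axis and vertical below 0.06 rad and angle between the x axis of piece_third and the x axis of tray_third, either way round below 0.5 rad and linear speed of piece_third below 0.02 m/s and contact force between piece_third and the fingers below 0.05 N), for 0.2 s.
4. the smallest piece lies flat in its own tray, point to point, and is let go (horizontal distance between piece_small and tray_small below 0.015 m and z of piece_small in the frame of tray_small between 0.003 and 0.007 m and angle between piece_small's own z axis and vertical below 0.06 rad and angle between the x axis of piece_small and the x axis of tray_small, either way round below 0.5 rad and linear speed of piece_small below 0.02 m/s and contact force between piece_small and the fingers below 0.05 N), for 0.2 s.
At the end, for the whole second after the job is handed in: Each piece lies flat (0.06 rad) on the floor of its own tray (underside 3 to 7 mm above the tray's), point to point: origins within 15 mm horizontally, x axes within 0.5 rad; released, at rest. Blank and cup within 20 mm of their starts, cup upright (all of step 1 and all of step 2 and all of step 3 and all of step 4 and distance of each of blank, cup from where it was at the start of the episode below 0.02 m and angle between cup's own z axis and vertical below 0.3 rad); the robot touches nothing.
It fails at once if the rectangular blank is moved more than 20 mm (distance of blank from where it was at the start of the episode above 0.02 m).
It fails at once if the cup is moved more than 20 mm or tipped (distance of cup from where it was at the start of the episode above 0.02 m or angle between cup's own z axis and vertical above 0.3 rad).
It fails at once if a piece is dropped or thrown (faster than 0.7 m/s out of the fingers) ((linear speed of piece_large above 0.7 m/s and contact force between piece_large and the fingers below 0.01 N) or (linear speed of piece_second above 0.7 m/s and contact force between piece_second and the fingers below 0.01 N) or (linear speed of piece_third above 0.7 m/s and contact force between piece_third and the fingers below 0.01 N) or (linear speed of piece_small above 0.7 m/s and contact force between piece_small and the fingers below 0.01 N)).
It also fails if it takes over 88 s, if anything falls off the work surface, if the arm or the gripper's body presses on something with over 40 N, if the wrist force passes 120 N, or if a joint passes its speed limit or range.

## Working session

There is one attempt and no reset: what is moved stays moved. The work goes in short steps, Python scripts to look and compute and a shell command to move; the robot and the scene stay as the last step left them, time stands still between calls to the robot, and variables do not carry over. Pictures are saved under pics/ and viewed, at most 14 in all, crops included, and the job is handed in when it is done.

```bash
ls; mkdir -p pics
cat > h.py <<'E'
import numpy as np, cv2
from station import monitor, viewer, job, env
def ray(p,px):
    f=p["pixels"].shape[0]/2/np.tan(np.radians(p["vertical_fov"])/2)
    T=np.array(p["world_from_camera"]); d=T[:3,:3]@np.array([(px[0]-p["cx"])/f,(px[1]-p["cy"])/f,1.])
    return T[:3,3],d
def on(p,px,z):
    o,d=ray(p,px); return o+d*(z-o[2])/d[2]
def save(p,n): cv2.imwrite(f"pics/{n}.png",p["pixels"][...,::-1])
E
python3 - <<'E'
from h import *
for n in("top","side"):
    p=viewer.snapshot(n); save(p,n+"0"); print(n,p["vertical_fov"],p["cx"],p["cy"],np.round(p["world_from_camera"],3).tolist())
    if n=="top":
        for t in["piece_large","piece_second","piece_third","piece_small","tray_large","tray_second","tray_third","tray_small","blank","cup"]:
            for m in viewer.mark_of(p,t)[:2]: print(t,"mark",round(m["score"],2),np.round(m["pixel"],1),np.round(on(p,m["pixel"],0),3))
            for m in viewer.masks_of(p,t)[:2]:
                b=m["bbox"];print("   mask",round(m["score"],2),b,m["pixels"].sum())
print(env.grip_depth,monitor.state())
E
```

```text
pics
top 56.02728209798673 278.85881954728467 211.4780586102748 [[0.129, -0.971, 0.199, 0.365], [-0.992, -0.128, 0.02, -0.009], [0.006, -0.2, -0.98, 0.836], [0.0, 0.0, 0.0, 1.0]]
piece_large mark 0.76 [318.7 234.6] [ 0.496 -0.082  0.   ]
   mask 0.92 [310.7, 227.3, 343.5, 263.5] 787
piece_second mark 0.91 [250.6 244.2] [0.457 0.059 0.   ]
   mask 0.56 [228.9, 233.3, 259.7, 262.4] 560
piece_third mark 0.96 [175.  227.1] [0.472 0.225 0.   ]
piece_third mark 0.41 [409.8 191.8] [ 0.616 -0.27  -0.   ]
   mask 0.98 [169.2, 216.9, 201.3, 242.9] 428
piece_small mark 0.87 [123.5 222.3] [0.468 0.336 0.   ]
   mask 0.58 [110.4, 216.6, 126.2, 237.2] 275
tray_large mark 0.85 [171.6 162.1] [0.615 0.259 0.   ]
   mask 0.75 [151.5, 143.6, 188.7, 188.6] 1610
tray_second mark 0.7 [408.7 192.5] [ 0.614 -0.268  0.   ]
tray_second mark 0.63 [326.6 171.8] [ 0.637 -0.084 -0.   ]
   mask 0.79 [389.3, 175.6, 433.5, 217.8] 1325
   mask 0.42 [358.6, 249.5, 392.2, 284.1] 679
tray_third mark 0.89 [328.  175.3] [ 0.63  -0.088  0.   ]
   mask 0.91 [307.9, 158.3, 347.2, 197.9] 982
   mask 0.63 [389.9, 175.6, 431.3,
[... 487 characters left out ...]

0.0187 {'t': 1.1, 'joint_pos': array([-1.29841778e+00,  2.76355838e-01, -2.64048942e-02,  1.26800512e+00,
        2.75844632e-05,  1.46741055e+00]), 'joint_velocities': array([ 0.00137765, -0.00125883,  0.00137111, -0.00154256, -0.00012078,
        0.00057788]), 'effort': array([ 3.02026710e-04, -4.45501077e+01,  2.95571154e+01,  7.82922471e-04,
       -1.39475442e-04, -1.17029194e-05]), 'eef_pos': array([ 0.22936956, -0.58138337,  0.23133844]), 'eef_rot': array([ 3.14155949e+00, -2.42916955e-05,  3.75764323e-01]), 'contact_force': array([-0.32222323, -0.72373657, -0.37164826]), 'moment': array([ 0.00316877, -0.03143097, -0.04721572]), 'finger_force': 0.0, 'finger_gap': 0.08541676973369042}
```

```bash
python3 -c "
import cv2
a=cv2.imread('pics/top0.png')[120:300,95:490]
cv2.imwrite('pics/top0c.png',cv2.resize(a,None,fx=2,fy=2,interpolation=cv2.INTER_CUBIC))"
```

```text
(no output)
```

View pics/top0c.png

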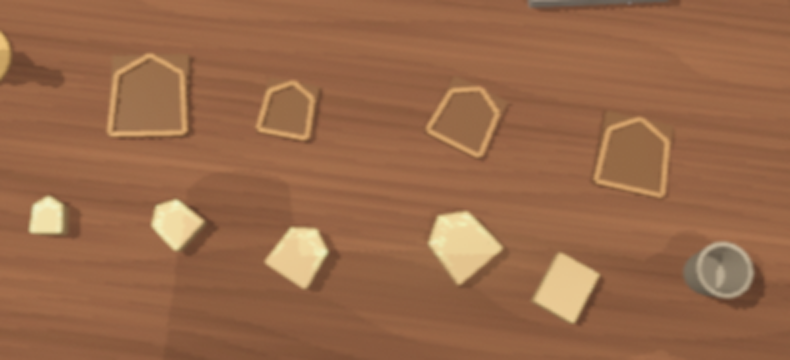

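View pics/side0.png

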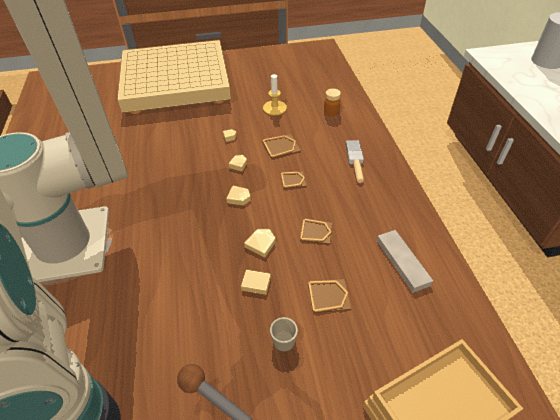

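```bash
cat >> h.py <<'E'
from scipy.optimize import minimize
D={"large":(20,4,-48,60,53),"second":(15,2,-43,51,45),"third":(10,-1,-38,42,37),"small":(5,-4,-33,33,29)}
def penta(k,off=0):
    a,s,b,w,v=D[k]; P=np.array([[a,0],[s,v/2],[b,w/2],[b,-w/2],[s,-v/2]],float)
    if off:
        n=len(P); L=[]
        for i in range(n):
            e=P[(i+1)%n]-P[i]; m=np.array([e[1],-e[0]])/np.linalg.norm(e)
            if m@(P[i]-P.mean(0))<0: m=-m
            L.append((m,m@P[i]+off))
        P=np.array([np.linalg.solve([L[i-1][0],L[i][0]],[L[i-1][1],L[i][1]]) for i in range(n)])
    return P/1000
def proj(p,X):
    f=p["pixels"].shape[0]/2/np.tan(np.radians(p["vertical_fov"])/2)
    T=np.array(p["world_from_camera"]); c=(X-T[:3,3])@T[:3,:3]
    return np.c_[c[:,0]/c[:,2]*f+p["cx"],c[:,1]/c[:,2]*f+p["cy"]]
def sil(p,q,P,zs):
    c,s=np.cos(q[2]),np.sin(q[2]); W=P@np.array([[c,s],[-s,c]])+q[:2]
    u=np.vstack([proj(p,np.c_[W,np.full(len(W),z)]) for z in zs])
    return cv2.convexHull(u.astype(np.float32))[:,0]
def fit(p,M,P,zs,q0,yaws=np.arange(0,6.28,.26)):
    S=8; ys,xs=np.nonzero(M); x0,y0=xs.min()-8,ys.min()-8; w,h=xs.max()+9-x0,ys.max()+9-y0
    B=cv2.resize(M[y0:y0+h,x0:x0+w].astype(np.uint8),None,fx=S,fy=S,interpolation=cv2.INTER_NEAREST)
    def cost(v):
        q=[v[0]/1000,v[1]/1000,v[2]/30]
        I=np.zeros_like(B); u=(sil(p,q,P,zs)-[x0,y0]+.5)*S
        cv2.fillPoly(I,[np.round(u).astype(np.int32)],1); return 1-(I&B).sum()/(I|B).sum()
    best=None
    for y in yaws:
        c=P.mean(0); R=np.array([[np.cos(y),-np.sin(y)],[np.sin(y),np.cos(y)]])
        o=np.array(q0[:2])-R@c
        r=minimize(cost,[o[0]*1000,o[1]*1000,y*30],method="Nelder-Mead",options=dict(initial_simplex=np.array([o[0]*1000,o[1]*1000,y*30])+np.array([[0,0,0],[6,0,0],[0,6,0],[0,0,5]]),maxiter=120))
        if best is None or r.fun<best.fun: best=r
    q=best.x/[1000,1000,30]; q[2]=(q[2]+np.pi)%(2*np.pi)-np.pi
    return q,1-best.fun
E
cat > scan.py <<'E'
from h import *
import json
p=viewer.snapshot("top"); im=p["pixels"]; hsv=cv2.cvtColor(im,cv2.COLOR_RGB2HSV); V=im[...,0].astype(int)
C={"large":((327,242),(171,167)),"second":((245,248),(411,197)),"third":((183,231),(327,180)),"small":((119,228),(239,175))}
for px in [(327,242),(245,248),(185,232),(119,228),(171,167),(149,167),(151,175),(200,200)]: print(px,im[px[1],px[0]],end=" ")
print()
light=(im[...,1]>135)&(im[...,0]>150)
res={}; ov=im.copy()
n,lab=cv2.connectedComponents(light.astype(np.uint8),connectivity=4)
for k,(a,b) in C.items():
    M=lab==lab[a[1],a[0]]; q,s=fit(p,M,penta(k),(0,.018),on(p,a,.01)[:2]); res["piece_"+k]=q.tolist()
    print(k,"piece",np.round(q,4),round(s,3),M.sum())
    sub=np.zeros(light.shape,np.uint8); w=30
    sl=np.s_[b[1]-w:b[1]+w,b[0]-w:b[0]+w]; sub[sl]=((im[...,1]>112)&(im[...,0]>150))[sl]
    cs,_=cv2.findContours(sub,cv2.RETR_EXTERNAL,cv2.CHAIN_APPROX_NONE)
    F=np.zeros_like(sub); cv2.drawContours(F,[max(cs,key=lambda c:cv2.contourArea(cv2.convexHull(c)))],-1,1,-1)
    F*=0; cv2.fillConvexPoly(F,cv2.convexHull(max(cs,key=lambda c:cv2.contourArea(cv2.convexHull(c)))),1)
    q2,s2=fit(p,F>0,penta(k,12),(.009,),on(p,b,.009)[:2]); res["tray_"+k]=q2.tolist()
    print(k,"tray",np.round(q2,4),round(s2,3),F.sum())
    ov=cv2.resize(im,None,fx=1,fy=1) if ov is None else ov
S=2; big=cv2.resize(im[120:300,95:490],None,fx=S,fy=S,interpolation=cv2.INTER_CUBIC)
for k in C:
    for t,P,zs in(("piece_",penta(k),(.018,)),("tray_",penta(k,8),(.009,))):
        u=(sil(p,res[t+k],P,zs)-[95,120]+.5)*S; cv2.polylines(big,[np.round(u).astype(np.int32)],True,(255,0,0),1)
cv2.imwrite("pics/ov1.png",big[...,::-1]); json.dump(res,open("res.json","w"))
E
python3 scan.py
```

```text
(327, 242) [236 211 155] (245, 248) [234 205 151] (185, 232) [241 218 163] (119, 228) [241 225 171] (171, 167) [155 112  77] (149, 167) [157 108  74] (151, 175) [206 158 106] (200, 200) [155 105  73] 
large piece [ 0.4937 -0.0837  0.8301] 0.956 838
large tray [0.6155 0.2628 0.1609] 0.861 1562
second piece [ 0.4633  0.0639 -0.4483] 0.942 623
second tray [ 0.6184 -0.2736 -0.0875] 0.906 1231
third piece [0.4743 0.2201 0.9806] 0.933 434
third tray [ 0.6357 -0.0928 -0.3361] 0.901 937
small piece [0.4698 0.3427 0.13  ] 0.921 291
small tray [ 0.6204  0.1057 -0.1004] 0.864 729
```

View pics/ov1.png

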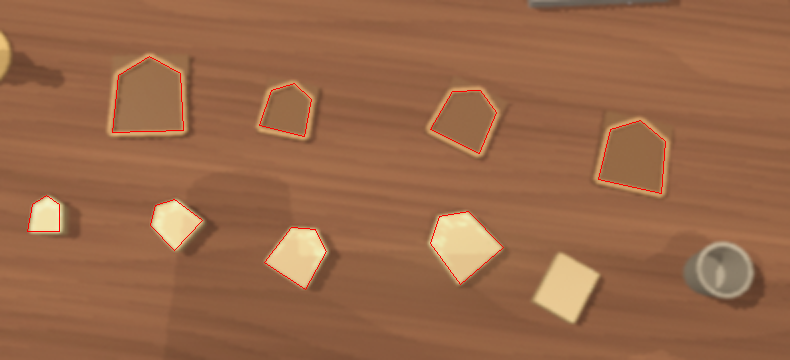

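```bash
cat > go.py <<'E'
import sys,json
from h import *
def go(name,z,off=(-.018,0),pos=None):
    "print the row (cm, rad) from here to above the grip point of name at TCP height z"
    q=json.load(open("res.json"))[name] if pos is None else pos
    s=monitor.state(); e=np.array(s["eef_pos"]); yaw=s["joint_pos"][0]-s["joint_pos"][5]+np.pi
    c,n=np.cos(q[2]),np.sin(q[2]); t=np.array([q[0]+c*off[0]-n*off[1],q[1]+n*off[0]+c*off[1],z])
    d=t-e; C,N=np.cos(yaw),np.sin(yaw)
    print(name,"shift cm",np.round(100*np.array([C*d[0]+N*d[1],N*d[0]-C*d[1],-d[2]]),2),"wz",round(-(q[2]+np.pi-yaw),3),"j6 end",round(np.arctan2(t[1],t[0])-q[2],2),"tilt",np.round(s["eef_rot"],3),"eef",np.round(e,4),"t",s["t"],"gap",round(s["finger_gap"],4))
if __name__=="__main__": go(sys.argv[1],float(sys.argv[2]))
E
python3 go.py piece_large 0.08
```

```text
piece_large shift cm [ 41.24 -35.8   15.13] wz -3.596 j6 end -1.03 tilt [-3.142  0.     0.376] eef [ 0.2294 -0.5814  0.2313] t 1.15 gap 0.0853
```

```bash
python3 -m creep '[[[20,-17,5,0,0,-0.9,1],[41.2,-35.8,11,0,0,-1.8,1],[41.2,-35.8,11,0,0,-1.8,1],[41.2,-35.8,11,0,0,-1.8,1],[41.2,-35.8,11,0,0,-1.8,1],[41.2,-35.8,11,0,0,-1.8,1],[41.2,-35.8,11,0,0,-1.8,1],[41.2,-35.8,11,0,0,-1.8,1],[41.2,-35.8,11,0,0,-1.8,1],[41.2,-35.8,11,0,0,-1.8,1],[41.2,-35.8,11,0,0,-1.8,1],[41.2,-35.8,11,0,0,-1.8,1]]]'; python3 go.py piece_large 0.08
```

```text
t: 2.35
eef_pos: [0.4821, -0.0927, 0.1204]
eef_rot: [3.141, -0.002, 2.188]
contact_force: [0.5, -0.3, -0.4]
finger_gap: 0.0854
finger_force: 0.0
piece_large shift cm [-0.32 -0.3   4.04] wz -1.783 j6 end -1.03 tilt [ 3.141e+00 -2.000e-03  2.188e+00] eef [ 0.4821 -0.0927  0.1204] t 2.35 gap 0.0854
```

```bash
python3 -m creep '[[[-0.3,-0.3,4,0,0,-1.78,1],[-0.3,-0.3,4,0,0,-1.78,1],[-0.3,-0.3,4,0,0,-1.78,1],[-0.3,-0.3,4,0,0,-1.78,1],[-0.3,-0.3,4,0,0,-1.78,1],[-0.3,-0.3,4,0,0,-1.78,1],[-0.3,-0.3,4,0,0,-1.78,1],[-0.3,-0.3,4,0,0,-1.78,1],[-0.3,-0.3,4,0,0,-1.78,1],[-0.3,-0.3,4,0,0,-1.78,1],[-0.3,-0.3,4,0,0,-1.78,1],[-0.3,-0.3,4,0,0,-1.78,1]]]'; python3 go.py piece_large 0.003; python3 -c "
from h import *
p=viewer.snapshot('side');cv2.imwrite('pics/s1.png',cv2.resize(p['pixels'][180:330,180:380,::-1],None,fx=3,fy=3))"
```

```text
t: 3.55
eef_pos: [0.4807, -0.1014, 0.0815]
eef_rot: [-3.141, 0.0, -2.322]
contact_force: [-0.1, -0.1, -0.4]
finger_gap: 0.0849
finger_force: 0.0
piece_large shift cm [-0.38  0.23  7.85] wz -0.01 j6 end -1.03 tilt [-3.141  0.    -2.322] eef [ 0.4807 -0.1014  0.0815] t 3.55 gap 0.0849
```

View pics/s1.png

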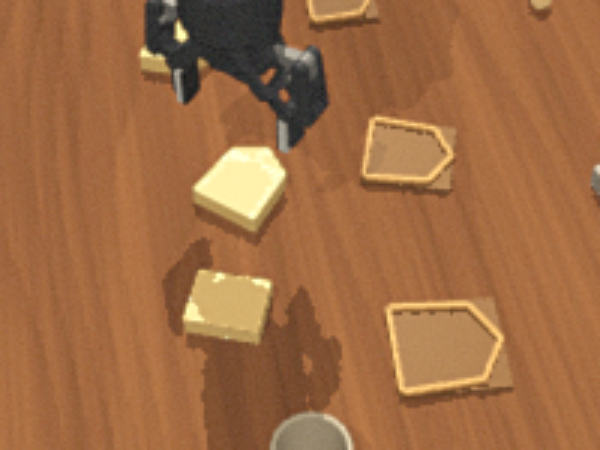

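The side view shows the gripper above the large piece (crop 240,185), with its fingers aligned either side across it, so I go down.

```bash
python3 -m creep '[[[-0.4,0.2,2,0,0,0,1],[-0.4,0.2,5,0,0,0,1],[-0.4,0.2,7,0,0,0,1],[-0.4,0.2,7.8,0,0,0,1],[-0.4,0.2,7.8,0,0,0,1],[-0.4,0.2,7.8,0,0,0,-1],[-0.4,0.2,7.8,0,0,0,-1],[-0.4,0.2,7.8,0,0,0,-1],[-0.4,0.2,7.8,0,0,0,-1],[-0.4,0.2,7.8,0,0,0,-1],[-0.4,0.2,7.8,0,0,0,-1],[-0.4,0.2,7.8,0,0,0,-1]]]'; python3 go.py piece_large 0.003
```

```text
t: 4.8
eef_pos: [0.4831, -0.0975, 0.0053]
eef_rot: [-3.139, 0.001, -2.328]
contact_force: [-0.5, 1.2, 7.1]
finger_gap: 0.0541
finger_force: 62.0
piece_large shift cm [0.07 0.14 0.23] wz -0.016 j6 end -1.03 tilt [-3.139e+00  1.000e-03 -2.328e+00] eef [ 0.4831 -0.0975  0.0053] t 4.8 gap 0.0541
```

```bash
python3 -m creep '[[[0,0,-2,0,0,0,-1],[0,0,-5,0,0,0,-1],[0,0,-9,0,0,0,-1],[0,0,-9,0,0,0,-1],[0,0,-9,0,0,0,-1]]]'; python3 go.py tray_large 0.095
```

```text
t: 5.3
eef_pos: [0.4833, -0.0976, 0.0953]
eef_rot: [-3.137, 0.002, -2.328]
contact_force: [-0.0, 1.2, -1.3]
finger_gap: 0.0539
finger_force: 63.8
tray_large shift cm [-3.385e+01  1.622e+01  3.000e-02] wz 0.653 j6 end 0.25 tilt [-3.137e+00  2.000e-03 -2.328e+00] eef [ 0.4833 -0.0976  0.0953] t 5.3 gap 0.0539
```

```bash
python3 -m creep '[[[-4,2,0,0,0,0.08,-1],[-8,4,0,0,0,0.16,-1],[-12,6,0,0,0,0.24,-1],[-16,7.7,0,0,0,0.32,-1],[-20,9.6,0,0,0,0.4,-1],[-24,11.5,0,0,0,0.48,-1],[-28,13.4,0,0,0,0.56,-1],[-31.5,15,0,0,0,0.62,-1],[-33.8,16.2,0,0,0,0.65,-1],[-33.8,16.2,0,0,0,0.65,-1],[-33.8,16.2,0,0,0,0.65,-1],[-33.8,16.2,0,0,0,0.65,-1]]]'; python3 go.py tray_large 0.009; python3 -c "
from h import *
for n,s in(('side',np.s_[80:230,180:380]),('top',np.s_[100:250,80:280])):
  p=viewer.snapshot(n);cv2.imwrite('pics/L_%s.png'%n,cv2.resize(p['pixels'][s][...,::-1],None,fx=2,fy=2))
a=np.vstack([cv2.imread('pics/L_side.png'),cv2.imread('pics/L_top.png')]);cv2.imwrite('pics/L.png',a)"
```

```text
t: 6.5
eef_pos: [0.5947, 0.2588, 0.092]
eef_rot: [-3.141, -0.003, -2.978]
contact_force: [-0.9, 0.3, -0.6]
finger_gap: 0.054
finger_force: 63.7
tray_large shift cm [-0.32  0.06  8.3 ] wz 0.003 j6 end 0.25 tilt [-3.141e+00 -3.000e-03 -2.978e+00] eef [0.5947 0.2588 0.092 ] t 6.5 gap 0.054
```

View pics/L.png

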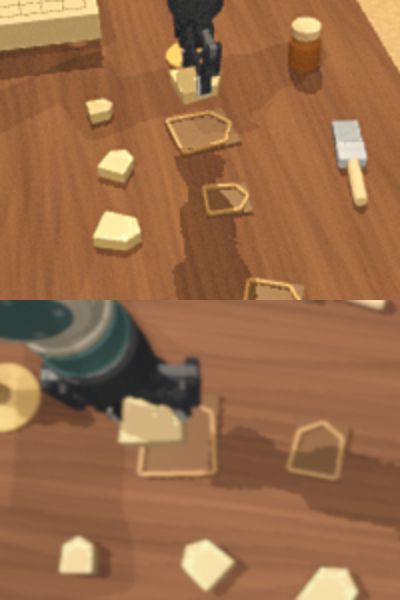

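```bash
python3 -m creep '[[[-0.3,0,2,0,0,0,-1],[-0.3,0,4,0,0,0,-1],[-0.3,0,6,0,0,0,-1],[-0.3,0,7.2,0,0,0,-1],[-0.3,0,7.8,0,0,0,-1],[-0.3,0,8.0,0,0,0,-1],[-0.3,0,8.1,0,0,0,-1],[-0.3,0,8.1,0,0,0,-1]]]'; python3 go.py tray_large 0.009
```

```text
t: 7.4
eef_pos: [0.5997, 0.2606, 0.0132]
eef_rot: [3.141, 0.002, -2.977]
contact_force: [0.3, 0.3, -1.0]
finger_gap: 0.0538
finger_force: 63.7
tray_large shift cm [ 0.2  -0.04  0.42] wz 0.003 j6 end 0.25 tilt [ 3.141e+00  2.000e-03 -2.977e+00] eef [0.5997 0.2606 0.0132] t 7.4 gap 0.0538
```

```bash
python3 -m creep '[[[0.2,0,0.2,0,0,0,-1],[0.2,0,0.3,0,0,0,-1],[0.2,0,0.3,0,0,0,-1],[0.2,0,0.3,0,0,0,-1]]]'; python3 go.py tray_large 0.009;  python3 -c "
from h import *
p=viewer.snapshot('side');cv2.imwrite('pics/L2.png',cv2.resize(p['pixels'][110:190,230:330,::-1],None,fx=4,fy=4,interpolation=2))"
```

```text
t: 7.8
eef_pos: [0.5973, 0.2603, 0.0104]
eef_rot: [3.142, 0.001, -2.977]
contact_force: [-1.3, -0.4, 6.0]
finger_gap: 0.0539
finger_force: 64.3
tray_large shift cm [-0.04 -0.05  0.14] wz 0.003 j6 end 0.25 tilt [ 3.142e+00  1.000e-03 -2.977e+00] eef [0.5973 0.2603 0.0104] t 7.8 gap 0.0539
```

View pics/L2.png

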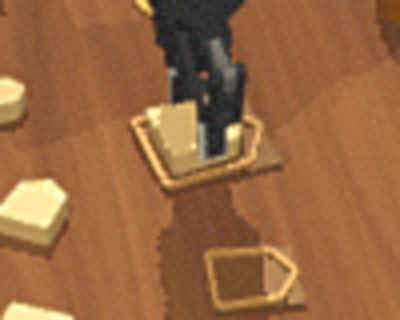

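The picture shows the piece inside the well, and the 6 N reading means it has reached the floor, so I release it.

```bash
python3 -m creep '[[[0,0,0,0,0,0,0.5],[0,0,0,0,0,0,0.7],[0,0,0,0,0,0,0.9],[0,0,0,0,0,0,1],[0,0,-1,0,0,0,1],[0,0,-3,0,0,0,1],[0,0,-6,0,0,0,1],[0,0,-9,0,0,0,1],[0,0,-9,0,0,0,1]]]'; python3 go.py piece_second 0.08
```

```text
t: 8.75
eef_pos: [0.6011, 0.2615, 0.1055]
eef_rot: [3.14, 0.01, -2.977]
contact_force: [1.8, 0.7, 0.6]
finger_gap: 0.0854
finger_force: 0.0
piece_second shift cm [ 18.29 -16.21   2.55] wz 0.613 j6 end 0.61 tilt [ 3.14   0.01  -2.977] eef [0.6011 0.2615 0.1055] t 8.75 gap 0.0854
```

```bash
python3 -m creep '[[[4,-3.5,1,0,0,0.1,1],[8,-7,2,0,0,0.25,1],[12,-10.6,2.5,0,0,0.4,1],[16,-14.2,2.5,0,0,0.5,1],[18.3,-16.2,2.5,0,0,0.61,1],[18.3,-16.2,2.5,0,0,0.61,1],[18.3,-16.2,2.5,0,0,0.61,1],[18.3,-16.2,2.5,0,0,0.61,1]]]'; python3 go.py piece_second 0.004
cat > chk.py <<'E'
from h import *
import sys,json
k,n=sys.argv[1],sys.argv[2]; p=viewer.snapshot("top"); im=p["pixels"]; r=json.load(open("res.json"))["tray_"+k]
u=sil(p,r,penta(k,7),(.01,)); A=np.zeros(im.shape[:2],np.uint8); cv2.fillConvexPoly(A,np.round(u).astype(np.int32),1)
M=(im[...,1]>175)&(A>0); l,lab,st,_=cv2.connectedComponentsWithStats(M.astype(np.uint8)); M=lab==1+np.argmax(st[1:,4])
q,s=fit(p,M,penta(k),(.005,.023),r[:2],yaws=[r[2]-.2,r[2],r[2]+.2]); print("piece",np.round(q,4),"iou",round(s,3),"tray",np.round(r,4),"dist mm",round(1000*np.hypot(*(q-r)[:2]),1))
c=u.mean(0).astype(int); cv2.imwrite(f"pics/{n}.png",cv2.resize(im[c[1]-35:c[1]+35,c[0]-45:c[0]+45,::-1],None,fx=5,fy=5,interpolation=2))
E
python3 chk.py large c1
```

```text
t: 9.55
eef_pos: [0.4441, 0.0706, 0.0748]
eef_rot: [3.141, 0.002, 2.696]
contact_force: [0.3, 0.8, 0.9]
finger_gap: 0.0851
finger_force: 0.0
piece_second shift cm [-0.23  0.22  7.08] wz 0.003 j6 end 0.61 tilt [3.141e+00 2.000e-03 2.696e+00] eef [0.4441 0.0706 0.0748] t 9.55 gap 0.0851
piece [0.5915 0.2337 1.5472] iou 0.513 tray [0.6155 0.2628 0.1609] dist mm 37.7
```

View pics/c1.png

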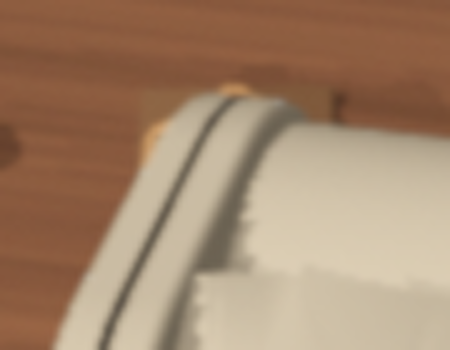

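The arm hides the tray in the top view, so I check with the side camera.

```bash
sed -i 's/snapshot("top")/snapshot(sys.argv[3])/' chk.py; python3 chk.py large c2 side
```

```text
piece [0.6178 0.2724 0.1479] iou 0.646 tray [0.6155 0.2628 0.1609] dist mm 9.9
```

View pics/c2.png

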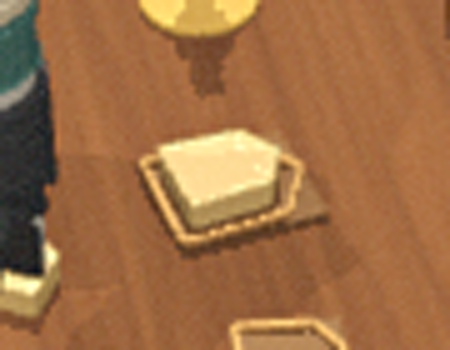

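```bash
sed -i 's/>175)&(A>0)/>130)\&(A>0)/; s/penta(k,7),(.01,)/penta(k,6),(.009,.023)/' chk.py; python3 chk.py large c3 side; python3 go.py piece_second 0.004
```

```text
piece [0.6175 0.2646 0.175 ] iou 0.897 tray [0.6155 0.2628 0.1609] dist mm 2.7
piece_second shift cm [-0.23  0.18  7.07] wz 0.004 j6 end 0.61 tilt [3.141e+00 1.000e-03 2.697e+00] eef [0.4442 0.071  0.0747] t 9.7 gap 0.0855
```

The large piece is flat in its tray, 2.7 mm off centre with its point the right way. Next is the second piece.

```bash
python3 -m creep '[[[-0.1,0.1,2,0,0,0,1],[-0.2,0.2,5,0,0,0,1],[-0.2,0.2,6.5,0,0,0,1],[-0.2,0.2,7,0,0,0,1],[-0.2,0.2,7,0,0,0,1],[-0.2,0.2,7,0,0,0,-1],[-0.2,0.2,7,0,0,0,-1],[-0.2,0.2,7,0,0,0,-1],[-0.2,0.2,7,0,0,0,-1],[-0.2,0.2,7,0,0,0,-1],[-0.2,0.2,7,0,0,0,-1],[-0.2,0.2,7,0,0,0,-1]]]'; python3 go.py piece_second 0.004; python3 -m creep '[[[0,0,-2,0,0,0,-1],[0,0,-5,0,0,0,-1],[0,0,-9,0,0,0,-1],[0,0,-9,0,0,0,-1],[0,0,-9,0,0,0,-1]]]'; python3 go.py tray_second 0.095
```

```text
t: 10.9
eef_pos: [0.4467, 0.0713, 0.0059]
eef_rot: [3.141, 0.002, 2.696]
contact_force: [-1.5, -0.4, 6.3]
finger_gap: 0.0461
finger_force: 60.5
piece_second shift cm [-0.02  0.05  0.19] wz 0.002 j6 end 0.61 tilt [3.141e+00 2.000e-03 2.696e+00] eef [0.4467 0.0713 0.0059] t 10.9 gap 0.0461
t: 11.4
eef_pos: [0.447, 0.0713, 0.0959]
eef_rot: [3.14, 0.004, 2.696]
contact_force: [-0.5, -0.7, -0.7]
finger_gap: 0.0462
finger_force: 62.0
tray_second shift cm [-28.65 -24.36   0.09] wz -0.358 j6 end -0.34 tilt [3.14  0.004 2.696] eef [0.447  0.0713 0.0959] t 11.4 gap 0.0462
```

```bash
python3 -m creep '[[[-3,-2.5,0,0,0,-0.04,-1],[-6,-5.1,0,0,0,-0.08,-1],[-9,-7.7,0,0,0,-0.12,-1],[-12,-10.2,0,0,0,-0.16,-1],[-15,-12.8,0,0,0,-0.2,-1],[-18,-15.3,0,0,0,-0.24,-1],[-21,-17.9,0,0,0,-0.28,-1],[-24,-20.4,0,0,0,-0.32,-1],[-26.5,-22.5,0,0,0,-0.34,-1],[-28,-23.8,0,0,0,-0.36,-1],[-28.6,-24.4,0,0,0,-0.36,-1],[-28.6,-24.4,0,0,0,-0.36,-1]]]'; python3 go.py tray_second 0.0105;python3 -m creep '[[[0,0,0,0,0,0,-1]]]'; python3 go.py tray_second 0.0105
```

```text
t: 12.6
eef_pos: [0.5976, -0.2724, 0.0927]
eef_rot: [3.14, -0.002, 3.054]
contact_force: [-0.5, 0.3, -0.6]
finger_gap: 0.0458
finger_force: 61.9
tray_second shift cm [-0.28  0.06  8.22] wz 0.0 j6 end -0.34 tilt [ 3.140e+00 -2.000e-03  3.054e+00] eef [ 0.5976 -0.2724  0.0927] t 12.6 gap 0.0458
t: 12.7
eef_pos: [0.5972, -0.2708, 0.0932]
eef_rot: [3.14, -0.003, 3.056]
contact_force: [0.1, 0.2, -0.4]
finger_gap: 0.0462
finger_force: 61.9
tray_second shift cm [-0.33 -0.09  8.27] wz 0.002 j6 end -0.34 tilt [ 3.140e+00 -3.000e-03  3.056e+00] eef [ 0.5972 -0.2708  0.0932] t 12.7 gap 0.0462
```

```bash
python3 -m creep '[[[-0.2,0,2,0,0,0,-1],[-0.3,0,4,0,0,0,-1],[-0.3,0,6,0,0,0,-1],[-0.3,0,7.2,0,0,0,-1],[-0.3,0,7.8,0,0,0,-1],[-0.3,0,8.0,0,0,0,-1],[-0.3,0,8.0,0,0,0,-1],[-0.3,0,8.0,0,0,0,-1]]]'; python3 go.py tray_second 0.0105
```

```text
t: 13.5
eef_pos: [0.6022, -0.2728, 0.0154]
eef_rot: [-3.141, 0.002, 3.056]
contact_force: [-0.2, 0.2, -0.4]
finger_gap: 0.0463
finger_force: 61.9
tray_second shift cm [0.18 0.06 0.49] wz 0.002 j6 end -0.34 tilt [-3.141e+00  2.000e-03  3.056e+00] eef [ 0.6022 -0.2728  0.0154] t 13.5 gap 0.0463
```

```bash
python3 -m creep '[[[0.2,0,0.2,0,0,0,-1],[0.2,0,0.4,0,0,0,-1],[0.2,0,0.5,0,0,0,-1],[0.2,0,0.5,0,0,0,-1],[0.2,0,0.5,0,0,0,-1]]]'; python3 go.py tray_second 0.0105
```

```text
t: 14.0
eef_pos: [0.5996, -0.2725, 0.011]
eef_rot: [-3.141, 0.001, 3.056]
contact_force: [-3.4, 1.3, 6.9]
finger_gap: 0.0464
finger_force: 62.6
tray_second shift cm [-0.08  0.06  0.05] wz 0.001 j6 end -0.34 tilt [-3.141e+00  1.000e-03  3.056e+00] eef [ 0.5996 -0.2725  0.011 ] t 14.0 gap 0.0464
```

The piece is on the floor (about 7 N at z 0.011), so I release it and go up.

```bash
python3 -m creep '[[[0,0,0,0,0,0,0.5],[0,0,0,0,0,0,0.7],[0,0,0,0,0,0,0.9],[0,0,0,0,0,0,1],[0,0,-1,0,0,0,1],[0,0,-3,0,0,0,1],[0,0,-6,0,0,0,1],[0,0,-9,0,0,0,1],[0,0,-9,0,0,0,1]]]'; python3 go.py piece_third 0.08
```

```text
t: 14.9
eef_pos: [0.6032, -0.2743, 0.1054]
eef_rot: [-3.137, 0.009, 3.056]
contact_force: [1.6, -0.7, 0.9]
finger_gap: 0.0853
finger_force: 0.0
piece_third shift cm [17.94 46.58  2.54] wz -1.066 j6 end -0.56 tilt [-3.137  0.009  3.056] eef [ 0.6032 -0.2743  0.1054] t 14.9 gap 0.0853
```

```bash
python3 -m creep '[[[1.6,4.2,0,0,0,-0.1,1],[3.2,8.4,0,0,0,-0.2,1],[4.8,12.6,0,0,0,-0.3,1],[6.4,16.8,0,0,0,-0.4,1],[8,21,0,0,0,-0.5,1],[9.7,25.2,0,0,0,-0.6,1],[11.3,29.4,0,0,0,-0.7,1],[13,33.6,0,0,0,-0.8,1],[14.6,37.8,1,0,0,-0.9,1],[16.2,42,2,0,0,-1,1],[17.5,45.5,2.5,0,0,-1.07,1],[17.9,46.6,2.5,0,0,-1.07,1]]]';python3 -m creep '[[[0,0,0,0,0,0,1],[0,0,0,0,0,0,1]]]'; python3 go.py piece_third 0.0045; python3 chk.py second c4 side
```

```text
t: 16.1
eef_pos: [0.4586, 0.2098, 0.0733]
eef_rot: [3.139, -0.001, -2.153]
contact_force: [-0.5, 0.5, -0.6]
finger_gap: 0.0852
finger_force: 0.0
t: 16.3
eef_pos: [0.4615, 0.2068, 0.0745]
eef_rot: [-3.141, -0.0, -2.158]
contact_force: [1.0, 0.2, 0.1]
finger_gap: 0.0854
finger_force: 0.0
piece_third shift cm [-0.02 -0.33  7.  ] wz 0.003 j6 end -0.56 tilt [-3.141 -0.    -2.158] eef [0.4615 0.2068 0.0745] t 16.3 gap 0.0854
piece [ 0.6213 -0.2719 -0.0628] iou 0.815 tray [ 0.6184 -0.2736 -0.0875] dist mm 3.4
```

View pics/c4.png

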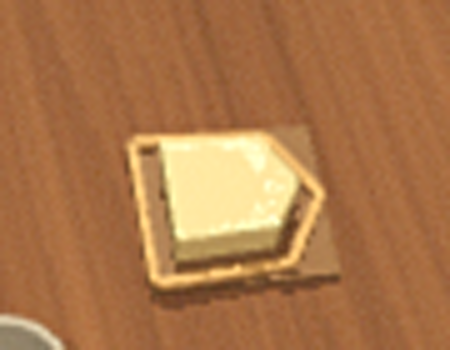

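The second piece lies flat in its well (crop 230,195), pointing the right way. Next is the third piece.

```bash
python3 -m creep '[[[0,-0.2,2,0,0,0,1],[0,-0.3,5,0,0,0,1],[0,-0.3,6.5,0,0,0,1],[0,-0.3,7,0,0,0,1],[0,-0.3,7,0,0,0,1],[0,-0.3,7,0,0,0,-1],[0,-0.3,7,0,0,0,-1],[0,-0.3,7,0,0,0,-1],[0,-0.3,7,0,0,0,-1],[0,-0.3,7,0,0,0,-1],[0,-0.3,7,0,0,0,-1],[0,-0.3,7,0,0,0,-1]]]'; python3 go.py piece_third 0.0045; python3 -m creep '[[[0,0,-2,0,0,0,-1],[0,0,-5,0,0,0,-1],[0,0,-9,0,0,0,-1],[0,0,-9,0,0,0,-1],[0,0,-9,0,0,0,-1]]]'; python3 go.py tray_third 0.095
```

```text
t: 17.55
eef_pos: [0.4649, 0.206, 0.0057]
eef_rot: [-3.139, 0.002, -2.157]
contact_force: [-0.8, -0.2, 4.9]
finger_gap: 0.0372
finger_force: 59.7
piece_third shift cm [0.1  0.01 0.12] wz 0.004 j6 end -0.56 tilt [-3.139e+00  2.000e-03 -2.157e+00] eef [0.4649 0.206  0.0057] t 17.55 gap 0.0372
t: 18.05
eef_pos: [0.4647, 0.2062, 0.0958]
eef_rot: [-3.139, 0.003, -2.157]
contact_force: [0.4, -0.3, 0.7]
finger_gap: 0.0378
finger_force: 60.1
tray_third shift cm [ 15.89 -29.04   0.08] wz 1.321 j6 end 0.2 tilt [-3.139e+00  3.000e-03 -2.157e+00] eef [0.4647 0.2062 0.0958] t 18.05 gap 0.0378
```

```bash
python3 -m creep '[[[1.5,-2.8,0,0,0,0.12,-1],[3,-5.6,0,0,0,0.24,-1],[4.6,-8.4,0,0,0,0.36,-1],[6.1,-11.2,0,0,0,0.48,-1],[7.6,-14,0,0,0,0.6,-1],[9.2,-16.8,0,0,0,0.72,-1],[10.7,-19.6,0,0,0,0.84,-1],[12.2,-22.4,0,0,0,0.96,-1],[13.8,-25.2,0,0,0,1.08,-1],[15,-27.5,0,0,0,1.2,-1],[15.9,-29,0,0,0,1.32,-1],[15.9,-29,0,0,0,1.32,-1]]]'; python3 -m creep '[[[0,0,0,0,0,0,-1],[0,0,0,0,0,0,-1]]]'; python3 go.py tray_third 0.0105
```

```text
t: 19.25
eef_pos: [0.617, -0.0891, 0.0924]
eef_rot: [-3.141, -0.002, 2.803]
contact_force: [0.2, 0.9, -0.2]
finger_gap: 0.0376
finger_force: 60.0
t: 19.45
eef_pos: [0.6156, -0.0861, 0.0932]
eef_rot: [3.141, -0.003, 2.808]
contact_force: [0.2, -0.5, -1.2]
finger_gap: 0.0376
finger_force: 60.0
tray_third shift cm [-0.32  0.04  8.27] wz 0.002 j6 end 0.2 tilt [ 3.141e+00 -3.000e-03  2.808e+00] eef [ 0.6156 -0.0861  0.0932] t 19.45 gap 0.0376
```

```bash
python3 -m creep '[[[0,0,2,0,0,0,-1],[-0.1,0,4,0,0,0,-1],[-0.1,0,6,0,0,0,-1],[-0.1,0,7.2,0,0,0,-1],[-0.1,0,7.8,0,0,0,-1],[-0.1,0,8.1,0,0,0,-1],[-0.1,0,8.3,0,0,0,-1],[-0.1,0,8.4,0,0,0,-1],[-0.1,0,8.5,0,0,0,-1],[-0.1,0,8.5,0,0,0,-1],[-0.1,0,8.5,0,0,0,-1]]]'; python3 go.py tray_third 0.0105
```

```text
t: 20.55
eef_pos: [0.6187, -0.0877, 0.0108]
eef_rot: [3.141, 0.002, 2.806]
contact_force: [-2.0, 0.8, 4.9]
finger_gap: 0.0377
finger_force: 60.6
tray_third shift cm [0.02 0.08 0.03] wz 0.0 j6 end 0.2 tilt [3.141e+00 2.000e-03 2.806e+00] eef [ 0.6187 -0.0877  0.0108] t 20.55 gap 0.0377
```

```bash
python3 -m creep '[[[0,0,0,0,0,0,0.5],[0,0,0,0,0,0,0.7],[0,0,0,0,0,0,0.9],[0,0,0,0,0,0,1],[0,0,-1,0,0,0,1],[0,0,-3,0,0,0,1],[0,0,-6,0,0,0,1],[0,0,-9,0,0,0,1],[0,0,-9,0,0,0,1]]]'; python3 go.py piece_small 0.08
```

```text
t: 21.45
eef_pos: [0.6221, -0.0886, 0.1052]
eef_rot: [3.141, 0.01, 2.806]
contact_force: [1.4, -0.4, 0.7]
finger_gap: 0.0855
finger_force: 0.0
piece_small shift cm [30.2  34.89  2.52] wz -0.466 j6 end 0.52 tilt [3.141 0.01  2.806] eef [ 0.6221 -0.0886  0.1052] t 21.45 gap 0.0855
```

```bash
python3 -m creep '[[[2.7,3.2,0,0,0,-0.04,1],[5.5,6.4,0,0,0,-0.08,1],[8.2,9.5,0,0,0,-0.12,1],[11,12.7,0,0,0,-0.16,1],[13.7,15.9,0,0,0,-0.2,1],[16.5,19,0,0,0,-0.25,1],[19.2,22.2,0,0,0,-0.3,1],[22,25.4,0,0,0,-0.35,1],[25,28.9,1,0,0,-0.4,1],[28,32.4,2,0,0,-0.45,1],[30.2,34.9,2.5,0,0,-0.47,1],[30.2,34.9,2.5,0,0,-0.47,1]]]';python3 -m creep '[[[0,0,0,0,0,0,1],[0,0,0,0,0,0,1]]]'; python3 go.py piece_small 0.005; python3 chk.py third c5 side
```

```text
t: 22.65
eef_pos: [0.4453, 0.3443, 0.0733]
eef_rot: [3.141, -0.002, -3.002]
contact_force: [0.3, 0.5, -0.5]
finger_gap: 0.0854
finger_force: 0.0
t: 22.85
eef_pos: [0.4481, 0.3408, 0.0744]
eef_rot: [-3.141, 0.0, -3.008]
contact_force: [0.9, 0.5, -0.8]
finger_gap: 0.0853
finger_force: 0.0
piece_small shift cm [-0.38 -0.09  6.94] wz 0.003 j6 end 0.52 tilt [-3.141  0.    -3.008] eef [0.4481 0.3408 0.0744] t 22.85 gap 0.0853
piece [ 0.6312 -0.0943 -0.441 ] iou 0.805 tray [ 0.6357 -0.0928 -0.3361] dist mm 4.7
```

View pics/c5.png

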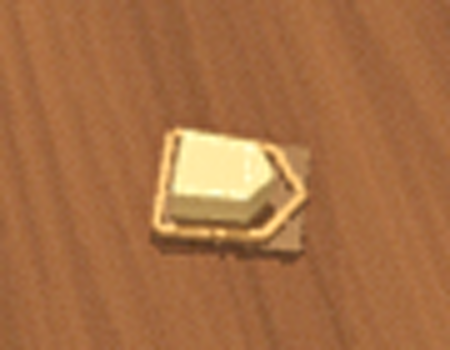

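The third piece lies flat in its well, a few mm toward the base. Next is the small piece.

```bash
python3 -m creep '[[[-0.1,-0.1,2,0,0,0,1],[-0.2,-0.1,5,0,0,0,1],[-0.3,-0.1,6.5,0,0,0,1],[-0.3,-0.1,6.9,0,0,0,1],[-0.3,-0.1,6.9,0,0,0,1],[-0.3,-0.1,6.9,0,0,0,-1],[-0.3,-0.1,6.9,0,0,0,-1],[-0.3,-0.1,6.9,0,0,0,-1],[-0.3,-0.1,6.9,0,0,0,-1],[-0.3,-0.1,6.9,0,0,0,-1],[-0.3,-0.1,6.9,0,0,0,-1],[-0.3,-0.1,6.9,0,0,0,-1]]]'; python3 go.py piece_small 0.005; python3 -m creep '[[[0,0,-2,0,0,0,-1],[0,0,-5,0,0,0,-1],[0,0,-9,0,0,0,-1],[0,0,-9,0,0,0,-1],[0,0,-9,0,0,0,-1]]]'; python3 go.py tray_small 0.095
```

```text
t: 24.1
eef_pos: [0.4518, 0.3411, 0.0065]
eef_rot: [-3.142, 0.002, -3.007]
contact_force: [0.0, -2.3, 5.8]
finger_gap: 0.03
finger_force: 58.4
piece_small shift cm [-0.01 -0.07  0.15] wz 0.004 j6 end 0.52 tilt [-3.142e+00  2.000e-03 -3.007e+00] eef [0.4518 0.3411 0.0065] t 24.1 gap 0.03
t: 24.6
eef_pos: [0.4518, 0.3416, 0.0966]
eef_rot: [3.14, 0.003, -3.007]
contact_force: [0.1, -0.7, -0.7]
finger_gap: 0.03
finger_force: 58.4
tray_small shift cm [-11.79 -25.21   0.16] wz 0.235 j6 end 0.28 tilt [ 3.140e+00  3.000e-03 -3.007e+00] eef [0.4518 0.3416 0.0966] t 24.6 gap 0.03
```

```bash
python3 -m creep '[[[-1.5,-3.2,0,0,0,0.03,-1],[-3,-6.4,0,0,0,0.06,-1],[-4.5,-9.6,0,0,0,0.09,-1],[-6,-12.8,0,0,0,0.12,-1],[-7.5,-16,0,0,0,0.15,-1],[-9,-19.2,0,0,0,0.18,-1],[-10.5,-22.4,0,0,0,0.21,-1],[-11.4,-24.4,0,0,0,0.23,-1],[-11.8,-25.2,0,0,0,0.235,-1],[-11.8,-25.2,0,0,0,0.235,-1],[-11.8,-25.2,0,0,0,0.235,-1],[-11.8,-25.2,0,0,0,0.235,-1]]]'; python3 go.py tray_small 0.011
```

```text
t: 25.8
eef_pos: [0.6003, 0.1081, 0.0948]
eef_rot: [3.141, -0.002, 3.042]
contact_force: [-0.6, 0.0, -0.1]
finger_gap: 0.03
finger_force: 58.5
tray_small shift cm [-0.22 -0.03  8.38] wz 0.001 j6 end 0.28 tilt [ 3.141e+00 -2.000e-03  3.042e+00] eef [0.6003 0.1081 0.0948] t 25.8 gap 0.03
```

```bash
python3 -m creep '[[[0,0,2,0,0,0,-1],[0,0,4,0,0,0,-1],[0,0,6,0,0,0,-1],[0,0,7.2,0,0,0,-1],[0,0,7.8,0,0,0,-1],[0,0,8.1,0,0,0,-1],[0,0,8.3,0,0,0,-1],[0,0,8.4,0,0,0,-1],[0,0,8.5,0,0,0,-1],[0,0,8.5,0,0,0,-1],[0,0,8.5,0,0,0,-1]]]'; python3 go.py tray_small 0.011
```

```text
t: 26.9
eef_pos: [0.6023, 0.107, 0.0115]
eef_rot: [3.141, 0.002, 3.041]
contact_force: [-1.7, 0.9, 5.3]
finger_gap: 0.0299
finger_force: 59.1
tray_small shift cm [-0.01  0.05  0.05] wz -0.0 j6 end 0.28 tilt [3.141e+00 2.000e-03 3.041e+00] eef [0.6023 0.107  0.0115] t 26.9 gap 0.0299
```

```bash
python3 -m creep '[[[0,0,0,0,0,0,0.3],[0,0,0,0,0,0,0.6],[0,0,0,0,0,0,0.9],[0,0,0,0,0,0,1],[0,0,-1,0,0,0,1],[0,0,-3,0,0,0,1],[0,0,-6,0,0,0,1],[0,0,-10,0,0,0,1],[4,4,-14,0,0,0,1],[8,8,-14,0,0,0,1],[8,12,-14,0,0,0,1],[8,12,-14,0,0,0,1]]]'; python3 chk.py small c6 side;  python3 -c "
from h import *
p=viewer.snapshot('side');cv2.imwrite('pics/end.png',cv2.resize(p['pixels'][100:370,180:400,::-1],None,fx=2.2,fy=2.2,interpolation=2))
print(monitor.state()['eef_pos'],monitor.state()['contact_force'])"
```

```text
t: 28.1
eef_pos: [0.5331, 0.2384, 0.1523]
eef_rot: [3.139, 0.002, 3.046]
contact_force: [0.9, -0.6, -0.3]
finger_gap: 0.0852
finger_force: 0.0
piece [ 0.6201  0.1038 -0.1486] iou 0.756 tray [ 0.6204  0.1057 -0.1004] dist mm 1.9
[0.53391845 0.23593646 0.15123737] [ 0.25184661  0.91377202 -0.28240202]
```

View pics/end.png

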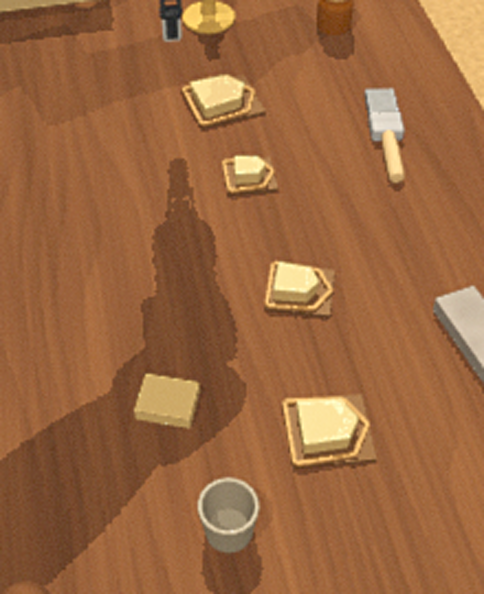

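All four pieces lie flat in their own wells, pointing the right way. The blank (crop 167,400) and the cup (228,512) haven't moved, so I hand the job in.

```bash
python3 -c "
from h import *
print(job.finish_job())"
```

```text
the job is handed in; nothing more can be done
None
```

I put all four pieces in their own trays, largest to smallest, flat and point to point within about 5 mm by camera, left the blank and cup in place, and handed the job in at about 28 s; no verdict came back.

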